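# Take the rotor out of the mini centrifuge for washing

## Robot

A 6-joint arm with a two-finger parallel gripper is mounted at the origin on the work surface. World frame = base frame: x ahead of the robot, y to its left, z up, the work surface at z = 0. Lengths are in mm, angles in rad, forces in N, time in s.
With the tool pointing down it reaches from about 250 to 775 mm from the base axis. Payload 4 kg.
Tool frame: the origin (TCP) lies between the finger pads; the fingertips stand 22 mm ahead of it and the grasp point (between the pads) lies 3 mm ahead of it; z points along the fingers, y is the direction in which the jaws open and shut (so a half turn about z gives the same grasp; the last joint's range is limited). The gripper opens to 85 mm and grips with 20 to 120 N. Pads are 22 mm wide; open, the fingers measure 114 mm over their backs; the gripper's body (76 mm by 85 mm) begins 54 mm behind the grasp point. The pads swing forward as they close: fully open they stand 13 mm farther back than shut.
Start: joints at [-1.34, 0.087, 1.371, -0, 1.684, -0.103], TCP at [180.197, -519.662, 216.641] pointing down, gripper open.
Joint ranges: [-3.1, 3.1], [-0.76, 2.03], [0.27, 2.55], [-1.08, 4.22], [0.17, 2.65], [-2.57, 2.57]. Speed limits (rad/s): [2.79, 2.79, 3.14, 3.14, 3.14, 3.14].

## Interface

Orientations are given as a unit quaternion [w, x, y, z].
In Python, from cell import manip gives the robot as it stands.
- The arm moves only by the tool jog_arm, never from a script. Its argument "increments" is a list of rows, each an object with "linear": the shift along the tool's x, y, z in mm, a list of three; "delta_rot": the turn, a rotation vector about the tool's x, y, z in degrees, a list of three; "fingers": the closure, from 0 (fully open) to 1 (shut). A call has 1 to 20 rows; each row is the pose to reach, as a shift and turn from the pose commanded when the call began, along the tool's axes at that moment; what a row does not reach only later rows make up. A row lasts 1/8 s, in which the tool goes at most 62.5 mm and 10.7 degrees, less where a joint would pass 70% of its speed; a pose out of reach is approached as far as the arm can. A call with a gripper value outside its range is refused whole. The fingers move at their own pace and stop on an object; "grip_force" is the grip in N (left out, the last holds). Time passes only in rows, so rows that repeat a pose let the fingers close. It gives the time, the measured TCP pose, the force and the opening at its end, in the units of the state.
- manip.state(): the state, without advancing time (a new reading comes with each control period).
- manip.read_camera(name): name is "scene" or "top" or "wrist"; returns a dict with "frame" (480x640x3 uint8, red, green, blue), "fx", "fy", "cx", "cy" (pixels), "k1" (the pictures are not rectified: a ray, as slopes to the right and down, at radius r is drawn at 1 + k1 r^2 times it, then the intrinsics apply), "extrinsics" (4x4, takes a point from world to camera coordinates); the wrist camera has in their place "T_tool_cam" (4x4, takes a point from camera to tool coordinates, whose origin is the TCP and whose axes are the flange's). Camera axes: x right, y up, looking along -z (the intrinsics and any distortion apply to the point x, -y, -z); pixel columns grow to the right and rows downward; lengths in mm; the calibration is good to about 2 mm. A picture is of the moment at which its call begins: read the wrist's pose just before it. There is no depth.
- manip.sign_off(): hands the job in, once; it reports no verdict.
The state is a dict: "clock": time; "qpos": joint angles; "qd": joint speeds; "tau": joint torques, N m; "tcp_pos": TCP position; "eef_rot": TCP orientation; "contact_force": force on the tool from outside, world axes, zero at the start; "ft_torque": the same for the moment, N m; "grip_width": opening from 0.0 (shut) to 1.0 (fully open).
Only numpy, scipy, OpenCV 4.12 (cv2) and the standard library are available. Lean on these libraries where they do the work, as an engineer would, in place of code of your own. Each camera call takes 0.05 s, during which the arm holds its last target. There are 200 camera calls.

## Task

The mini centrifuge's blue rotor has to be washed. First switch the machine off at its rocker switch, then press the orange release button so that the lid springs fully open, lift the rotor off its spindle and set it down gently, upright, on the blue pad in the steel tray. Then shut the lid until it latches, leaving the switch off and everything else on the bench where it is.

Things in the scene. Friction and masses are not known exactly. Their poses are not given: they have to be found in the camera images.
- centrifuge: Light grey mini centrifuge, 220 deep (x) x 160 wide (y) x 116 mm high with its clear domed lid, fixed. Origin: on the bench under its middle; z up; its front faces its -x. Flat deck 67 mm above the bench; on the front deck at x = -86 mm: black rocker switch (y = -52), orange button (y = 0), display (y = +52). Rotor spindle at x = +22, y = 0 in a round bowl 116 mm wide, 32 deep.
- power (a joint): Rocker switch (rad): 0 = on, 0.4 = off. It rocks about the machine's x axis; rocker 20 x 30 mm. It stays where it is left. Pressing the outer end (towards the machine's -y, with a white dot) straight down about 5 mm with about 2 N turns it off; the inner end has a red bar.
- power_off_end (a point): Point fixed to the machine, 80.5 mm above the bench, at the top of the rocker's outer (off) end as it stands when on, 12 mm from the rocker's pivot. Once off, that end's top is about 5 mm lower.
- release (a joint): Release button (m): 0 = up, 0.005 = fully down; it moves straight down and springs back. Starts at 1.3 N, fully down takes about 4.5 N; the latch lets go after about 4 mm.
- release_top (a point): Centre of the top of the orange round release button (22 mm across), 79 mm above the bench when up, moving with it.
- lid (a joint): Lid (rad): 0 = shut and latched, 1.65 = open at its stop, just past upright. Hinged along the machine's rear; once unlatched a spring throws it open in about 1 s and holds it there. Shutting takes 1 to 2 N at the front tab, 2 rising to 6 N over the last 8 mm, until the catch under the tab snaps past the latch and holds (within 0.02 of 0); short of that it springs open again.
- lid_hinge (a point): Middle of the lid's hinge line: machine x = +94 mm, y = 0, 67 mm above the bench; the hinge line runs along the machine's y.
- lid_tab (a point): Centre of the outer (shut: upper) face of the lid's blue front tab, 24 x 50 x 6 mm, moving with the lid. Axes are the lid's: x along the lid from tab to hinge, z out of its outer face. The point is 151 mm from the hinge line along the lid, 8 mm above it; the tab spans 137 to 161 mm; inward of 137 mm the clear dome (130 mm across) rises 49 mm above the lid's underside.
- lid_edge (a point): Middle of the tab's outer edge on its outer face, 161 mm from the hinge line along the lid, moving with the lid. With the lid fully open the tab stands upright on top, this edge about 227 mm above the bench; the tab's outer face then looks to the machine's rear (+x) and the dome's side makes a ledge 24 mm below the edge behind the tab.
- rotor_knob (a point): Centre of the white round knob (22 mm across, 24 tall) on the loose blue rotor (92 mm across, 58 tall, 70 to 130 g); 46 mm above the rotor's flat underside, 12 mm below the knob's top; z up when upright. On the spindle it is 93 mm above the bench. It sits loosely, the spindle entering 9 mm: lift straight up over 12 mm. The rotor's cone starts 12 mm below this point and falls away outwards.
- rotor: The same rotor; origin at the centre of its underside.
- tray: Fixed stainless steel tray, 200 (x) x 230 (y) x 24 mm, walls 4 mm, lined with a light blue pad. Origin: on the bench under its centre; z up. Its inner floor is 4 mm above the bench. A small brush lies along its rear wall (tray x = +68 mm, along y, about 160 mm long, 26 mm across).
- tray_clear (a point): Middle of the tray's clear space on the pad (tray x = -22 mm, y = 0, 4 mm above the bench). Rotor's room: about 20 mm either way in tray x, 50 mm in tray y.
- brush: Loose small white washing brush lying in the tray's rear; leave it.
- spare_rotor: Loose black strip rotor, 68 mm across, 28 mm tall, standing on the bench between machine and tray; leave it.
- marker: Loose blue and black marker pen, 130 mm long, on the bench; leave it.
- spray_bottle: Loose white spray bottle with red head, 72 mm across, 185 mm tall; leave it.
- paper_roll: Loose white paper roll standing on end, 136 mm across, 200 mm tall; leave it.
- tube_rack: Loose yellow tube rack, 75 x 200 x 50 mm; leave it.
- timer: Loose white bench timer, 62 x 62 x 24 mm; leave it.
- jar: Loose amber jar with a blue cap, 64 mm across, 85 mm tall; leave it.

How it is judged (in metres and radians):
On the way, in this order (a step that is already met when the one before it is completed fails the run):
1. the machine is switched off at its rocker (value of joint power above 0.3 rad and value of joint lid below 0.1 rad), for 0.1 s.
2. the lid has sprung open to its stop (value of joint lid above 1.55 rad), for 0.2 s.
3. the rotor is lifted clear of its spindle in the fingers (z of rotor_knob in the frame of centrifuge above 0.11 m and contact force between the fingers and rotor above 0.5 N), for 0.1 s.
4. the rotor stands upright in the tray, released and at rest (z of rotor_knob in the frame of tray below 0.055 m and angle between rotor_knob's own z axis and vertical below 0.12 rad and x of rotor_knob in the frame of tray between -0.09 and 0.09 m and y of rotor_knob in the frame of tray between -0.105 and 0.105 m and contact force between the fingers and rotor below 0.1 N and linear speed of rotor below 0.03 m/s), for 0.2 s.
5. the lid is shut and latched, with the robot off it (value of joint lid below 0.025 rad and contact force between each of the arm, the fingers and centrifuge below 0.1 N), for 0.2 s.
At the end, for the whole second after the job is handed in: The rocker is off (over 0.3 rad), the lid is shut and held by its latch (within 0.025 rad of 0), and the rotor stands upright (within 0.12 rad) and at rest on the tray's floor (value of joint power above 0.3 rad and value of joint lid below 0.025 rad and z of rotor_knob in the frame of tray below 0.055 m and angle between rotor_knob's own z axis and vertical below 0.12 rad and x of rotor_knob in the frame of tray between -0.09 and 0.09 m and y of rotor_knob in the frame of tray between -0.105 and 0.105 m and linear speed of rotor below 0.03 m/s); the robot touches nothing.
It fails at once if the rotor is dropped or banged down in the tray (over 0.35 m/s within 13 mm of its floor) (z of rotor_knob in the frame of tray below 0.063 m and linear speed of rotor above 0.35 m/s and x of rotor_knob in the frame of tray between -0.1 and 0.1 m and y of rotor_knob in the frame of tray between -0.115 and 0.115 m).
It fails at once if something else on the bench is moved by more than 30 mm (distance of any of brush, spare_rotor, marker, spray_bottle, paper_roll, tube_rack, timer, jar from where it was at the start of the episode above 0.03 m).
It also fails if it takes over 61 s, if anything falls off the work surface, if the arm or the gripper's body presses on something with over 40 N, if the wrist force passes 120 N, or if a joint passes its speed limit or range.

## Working session

There is one attempt and no reset: what is moved stays moved. The work goes in short steps, Python scripts to look and compute and a tool call to move; the robot and the scene stay as the last step left them, time stands still between calls to the robot, and variables do not carry over. Pictures are saved under pics/ and viewed, about 8 in all and at most 12, crops included, and the job is handed in when it is done.

Besides the shell and the picture viewer there is one more tool, called after ">>>" by a JSON object that holds its "fn" and its "kwargs", one argument or row to a line. jog_arm: Moves the arm, as the interface text tells. Its arguments: {"type":"object","properties":{"increments":{"type":"array","items":{"type":"object","properties":{"linear":{"type":"array","items":{"type":"number"}},"delta_rot":{"type":"array","items":{"type":"number"}},"fingers":{"type":"number"}}}},"grip_force":{"type":"number"}},"required":["increments"]}

```bash
ls; mkdir -p pics; cat > h.py <<'E'
import numpy as np, cv2
from cell import manip
def K(c): return np.array([[c["fx"],0,c["cx"]],[0,c["fy"],c["cy"]],[0,0,1.]])
def ray(c,u,v,E=None):
    D=np.array([c["k1"],0,0,0,0.])
    p=cv2.undistortPoints(np.array([[[u,v]]],float),K(c),D)[0,0]
    E=np.array(c["extrinsics"]) if E is None else E
    R,t=E[:3,:3],E[:3,3]
    d=R.T@np.array([p[0],-p[1],-1]); return -R.T@t,d
def atz(c,u,v,z,E=None):
    o,d=ray(c,u,v,E); return o+d*(z-o[2])/d[2]
def proj(c,P,E=None):
    E=np.array(c["extrinsics"]) if E is None else E
    q=E[:3,:3]@np.array(P,float)+E[:3,3]; x,y=q[0]/-q[2],-q[1]/-q[2]
    f=1+c["k1"]*(x*x+y*y); return c["fx"]*x*f+c["cx"],c["fy"]*y*f+c["cy"]
def Rq(q):
    from scipy.spatial.transform import Rotation as R
    return R.from_quat([q[1],q[2],q[3],q[0]]).as_matrix()
def wristE(c,s):
    T=np.eye(4);T[:3,:3]=Rq(s["eef_rot"]);T[:3,3]=s["tcp_pos"]
    return np.linalg.inv(T@np.array(c["T_tool_cam"]))
def save(n,im): cv2.imwrite("pics/"+n+".png",im[:,:,::-1])
E
python3 - <<'E'
from h import *
s=manip.state();print(s)
for n in("top","scene"):
    c=manip.read_camera(n);save(n+"0",c["frame"]);print(n,{k:v for k,v in c.items() if k!="frame"})
E
```

```text
pics
{'clock': 0.0, 'qpos': array([-1.34010601e+00,  8.79457340e-02,  1.37227586e+00,  3.47343333e-06,
        1.68362861e+00, -1.03068795e-01]), 'qd': array([ 0.00032927,  0.00215284, -0.00121759,  0.00045194,  0.00019686,
       -0.00127723]), 'tau': array([ 8.03889179e-06, -3.51867592e+01, -3.13275325e+01, -2.15438076e-04,
        1.08084659e-02, -1.33156313e-06]), 'tcp_pos': array([ 180.06564183, -519.11006991,  215.43329044]), 'eef_rot': array([-1.12659091e-03,  9.86107231e-01,  1.66106152e-01, -7.02569408e-05]), 'contact_force': array([ 0.78903585,  0.6852876 , -0.17319555]), 'ft_torque': array([-0.05524898,  0.00523154, -0.03455476]), 'grip_width': 1.0010490863076993}
top {'fx': 575.6094382466291, 'fy': 575.6094382466291, 'cx': 310.27804652777894, 'cy': 236.8579324489642, 'k1': 0.002858368536713406, 'extrinsics': array([[ 2.65170471e-02, -9.99639618e-01,  4.18099067e-03,
        -9.30217419e+00],
       [ 9.93801764e-01,  2.68134159e-02,  1.07884640e-01,
        -6.22243630e+02],
       [-1.07957867e-01,  1.29429381e-03,  9.94154628e-01,
        -1.28148078e+03],
       [ 0.00000000e+00,  0.00000000e+00,  0.00000000e+00,
         1.00000000e+00]])}
scene {'fx': 570.0750864438838, 'fy': 570.0750864438838, 'cx': 324.448822210653, 'cy': 237.97408526463255, 'k1': 0.03484926462025138, 'extrinsics': array([[ 1.36500197e-01,  9.90627084e-01,  5.06714127e-03,
        -8.54268466e+01],
       [-8.45067530e-01,  1.13771103e-01,  5.22414592e-01,
         4.46356943e+02],
       [ 5.16941550e-01, -7.55917715e-02,  8.52676561e-01,
        -1.98810638e+03],
       [ 0.00000000e+00,  0.00000000e+00,  0.00000000e+00,
         1.00000000e+00]])}
```

View pics/top0.png

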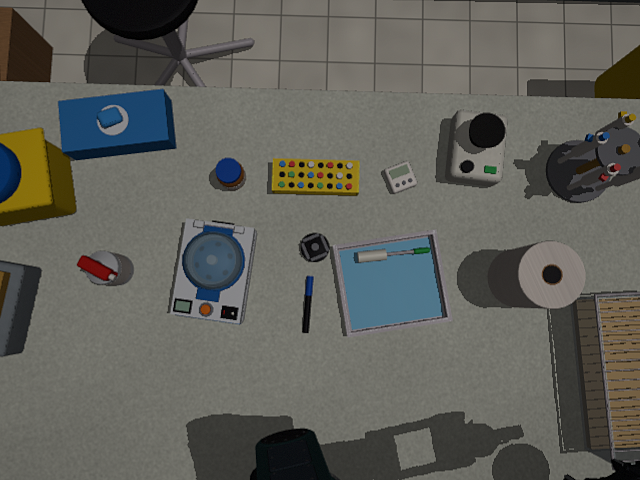

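View pics/scene0.png

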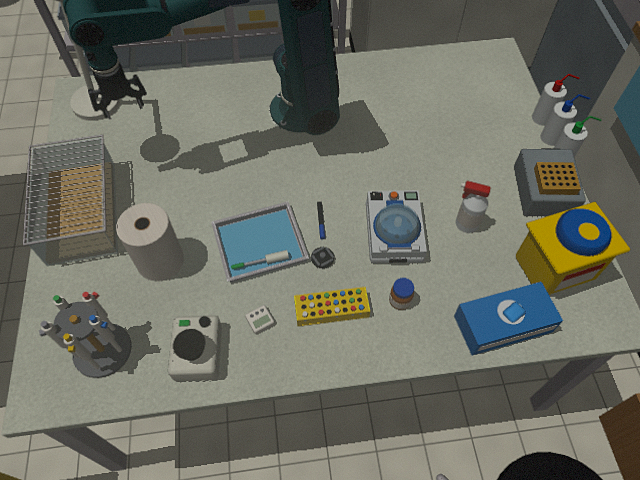

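Top view: the machine is at about px (213,270) with its front facing the robot, the tray is at (391,283), and the marker and spare rotor lie between them. Next I enlarge that region.

```bash
python3 - <<'E'
from h import *
im=cv2.imread("pics/top0.png")
a=cv2.resize(im[210:335,160:260],None,fx=4.5,fy=4.5,interpolation=cv2.INTER_CUBIC)
b=cv2.resize(im[225:340,325:455],None,fx=2.5,fy=2.5,interpolation=cv2.INTER_CUBIC)
o=np.zeros((565,780,3),np.uint8);o[:a.shape[0],:450]=a;o[:b.shape[0],455:780]=b
cv2.imwrite("pics/crop1.png",o)
E
```

```text
(no output)
```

View pics/crop1.png

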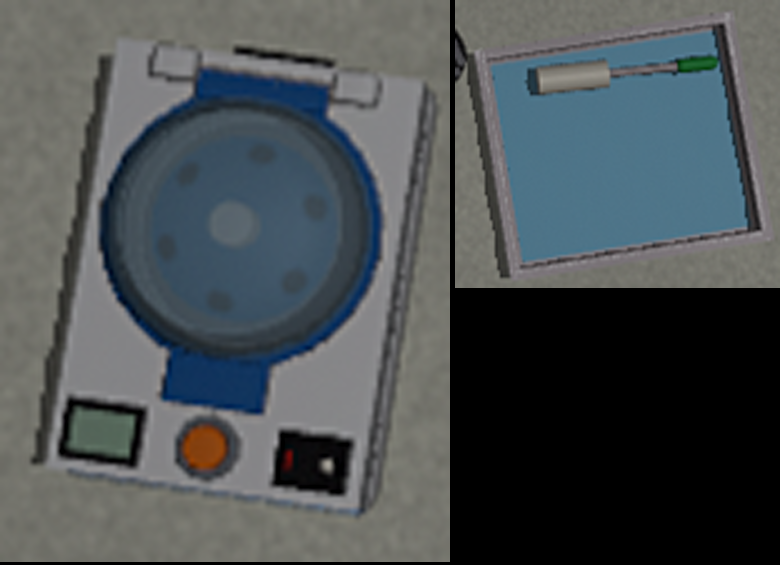

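```bash
python3 - <<'E'
from h import *
c=manip.read_camera("top")
def A(X,Y,z): return atz(c,160+X/4.5-.4,210+Y/4.5-.4,z)
def B(X,Y,z): return atz(c,325+(X-455)/2.5-.3,225+Y/2.5-.3,z)
W=[];M=[]
for n,p,z,m in [("btn",(205,447),79,(-86,0)),("rock",(313,462),78,(-86,-52)),("disp",(102,432),68,(-86,52)),("knob",(232,223),105,(22,0)),("TL",(118,40),67,(110,80)),("TR",(432,82),67,(110,-80)),("BR",(361,510),67,(-110,-80)),("BL",(45,464),67,(-110,80))]:
    w=A(*p,z);W.append(w[:2]);M.append(m);print(n,w.round(1))
def fit(M,W):
    M=np.array(M,float);W=np.array(W);mm,ww=M.mean(0),W.mean(0);m=M-mm;w=W-ww
    th=np.arctan2((m[:,0]*w[:,1]-m[:,1]*w[:,0]).sum(),(m*w).sum())
    R=np.array([[np.cos(th),-np.sin(th)],[np.sin(th),np.cos(th)]]);t=ww-R@mm
    print("th",np.degrees(th),"t",t.round(1));print((W-(M@R.T+t)).round(1).tolist());return R,t
R,t=fit(M,W)
for n,m in dict(off=(-86,-64),btn=(-86,0),knob=(22,0),hinge=(94,0),tab=(-57,0)).items(): print(n,(R@m+t).round(1))
Wt=[B(*p,24)[:2] for p in [(473,55),(729,17),(767,235),(510,273)]]
R,t=fit([(100,115),(100,-115),(-100,-115),(-100,115)],Wt)
print("clear",R@(-22,0)+t)
for n,u,v in [("spare",314,247),("mk1",309,276),("mk2",306,332)]: print(n,atz(c,u,v,15).round(0))
E
```

```text
btn [453.6 231.7  79. ]
rock [447.8 179.4  78. ]
disp [459.3 284.1  68. ]
knob [560.6 219.1 105. ]
TL [652.4 286.2  67. ]
TR [635.6 129.8  67. ]
BR [425.  156.6  67. ]
BL [443.1 311.3  67. ]
th -6.823983787121874 t [539.  221.3]
[[0.0, 0.2], [0.4, -0.5], [-0.4, 1.0], [-0.2, 0.5], [-5.3, -1.5], [-3.1, 1.0], [4.7, 1.7], [3.9, -2.5]]
off [446.  167.9]
btn [453.6 231.5]
knob [560.8 218.6]
hinge [632.3 210.1]
tab [482.4 228. ]
th 10.147349102306425 t [ 523.9 -178.8]
[[-0.1, 5.1], [0.9, -3.8], [-0.5, -3.7], [-0.2, 2.4]]
clear [ 502.21258496 -182.7087445 ]
spare [601.  -2.  15.]
mk1 [534.   8.  15.]
mk2 [406.  11.  15.]
```

>>> {"fn": "jog_arm", "kwargs": {
  "increments": [
    {"linear":[473.2,-560.8,40],"delta_rot":[0,0,25.9],"fingers":1},
    {"linear":[473.2,-560.8,40],"delta_rot":[0,0,25.9],"fingers":1},
    {"linear":[473.2,-560.8,40],"delta_rot":[0,0,25.9],"fingers":1},
    {"linear":[473.2,-560.8,40],"delta_rot":[0,0,25.9],"fingers":1},
    {"linear":[473.2,-560.8,40],"delta_rot":[0,0,25.9],"fingers":1},
    {"linear":[473.2,-560.8,40],"delta_rot":[0,0,25.9],"fingers":1},
    {"linear":[473.2,-560.8,40],"delta_rot":[0,0,25.9],"fingers":1},
    {"linear":[473.2,-560.8,40],"delta_rot":[0,0,25.9],"fingers":1},
    {"linear":[473.2,-560.8,40],"delta_rot":[0,0,25.9],"fingers":1},
    {"linear":[473.2,-560.8,40],"delta_rot":[0,0,25.9],"fingers":1},
    {"linear":[473.2,-560.8,40],"delta_rot":[0,0,25.9],"fingers":1},
    {"linear":[473.2,-560.8,56.6],"delta_rot":[0,0,25.9],"fingers":1},
    {"linear":[473.2,-560.8,56.6],"delta_rot":[0,0,25.9],"fingers":1},
    {"linear":[473.2,-560.8,56.6],"delta_rot":[0,0,25.9],"fingers":1},
    {"linear":[473.2,-560.8,56.6],"delta_rot":[0,0,25.9],"fingers":1}
  ]
}}

```text
clock: 2.02
tcp_pos: [443.7, 164.2, 160.7]
eef_rot: [0.0, 0.998, -0.06, 0.001]
contact_force: [-0.3, -0.6, -0.7]
grip_width: -0.001
```

```bash
python3 - <<'E'
from h import *
s=manip.state();c=manip.read_camera("wrist");save("w1",c["frame"])
print(s);print(c["T_tool_cam"],c["fx"],c["k1"])
E=wristE(c,s)
th=np.radians(-6.82)
def m2w(x,y,z): return (539+np.cos(th)*x-np.sin(th)*y,221.3+np.sin(th)*x+np.cos(th)*y,z)
for n,p in dict(off=(-86,-64,80.5),btn=(-86,0,79),disp=(-86,52,68),tab=(-57,0,75),knob=(22,0,105)).items(): print(n,np.round(proj(c,m2w(*p),E)))
E
```

```text
{'clock': 2.025, 'qpos': array([ 2.34776865e-01, -6.80953401e-02,  1.63828010e+00, -4.09471940e-04,
        1.57028904e+00,  1.92549180e+00]), 'qd': array([-0.00529608, -0.00874928, -0.00294589,  0.00058825, -0.00137601,
        0.00195134]), 'tau': array([ 3.05320071e-01, -2.74392164e+01, -3.06761384e+01,  1.87912892e-02,
       -4.43996527e-03, -2.44828625e-03]), 'tcp_pos': array([443.67051254, 164.17418102, 160.66531998]), 'eef_rot': array([ 3.34017194e-05,  9.98202802e-01, -5.99233819e-02,  5.94774740e-04]), 'contact_force': array([-0.2736323 , -0.61651448, -0.65837461]), 'ft_torque': array([-0.01725441, -0.00714417,  0.01468178]), 'grip_width': -0.0012177560158340168}
[[-2.31803002e-04  9.55866634e-01  2.93800824e-01  7.46130843e+01]
 [ 9.99999895e-01  1.05173642e-04  4.46802704e-04 -4.41758393e-01]
 [ 3.96183694e-04  2.93800897e-01 -9.55866558e-01 -1.56992802e+02]
 [ 0.00000000e+00  0.00000000e+00  0.00000000e+00  1.00000000e+00]] 370.1282846344945 -0.057430636006934446
off [317. 241.]
btn [223. 240.]
disp [155. 236.]
tab [221. 197.]
knob [196.  60.]
```

View pics/w1.png

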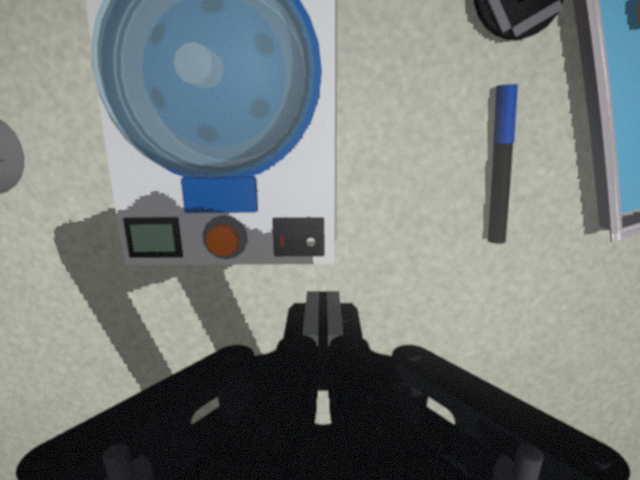

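The wrist view agrees with the fit: the button is at (221,240) against a predicted (223,240), and the knob at (198,65) against (196,60). The tool is aligned in front of the rocker, so I press its outer end now.

>>> {"fn": "jog_arm", "kwargs": {
  "increments": [
    {"linear":[0,0,45],"fingers":1},
    {"linear":[0,0,54],"fingers":1},
    {"linear":[0,0,57],"fingers":1},
    {"linear":[0,0,59],"fingers":1},
    {"linear":[0,0,61],"fingers":1},
    {"linear":[0,0,63],"fingers":1},
    {"linear":[0,0,64],"fingers":1},
    {"linear":[0,0,65],"fingers":1},
    {"linear":[0,0,65],"fingers":1}
  ]
}}

```text
$.increments[0]: bad value
```

Each row must carry delta_rot.

>>> {"fn": "jog_arm", "kwargs": {
  "increments": [
    {"linear":[0,0,45],"delta_rot":[0,0,0],"fingers":1},
    {"linear":[0,0,54],"delta_rot":[0,0,0],"fingers":1},
    {"linear":[0,0,57],"delta_rot":[0,0,0],"fingers":1},
    {"linear":[0,0,59],"delta_rot":[0,0,0],"fingers":1},
    {"linear":[0,0,61],"delta_rot":[0,0,0],"fingers":1},
    {"linear":[0,0,63],"delta_rot":[0,0,0],"fingers":1},
    {"linear":[0,0,64],"delta_rot":[0,0,0],"fingers":1},
    {"linear":[0,0,65],"delta_rot":[0,0,0],"fingers":1},
    {"linear":[0,0,65],"delta_rot":[0,0,0],"fingers":1}
  ]
}}

```text
clock: 3.2
tcp_pos: [443.5, 165.2, 94.9]
eef_rot: [0.0, 0.998, -0.059, -0.0]
contact_force: [-0.8, 0.4, -0.2]
grip_width: 0.005
```

```bash
python3 - <<'E'
from h import *
c=manip.read_camera("wrist");s=c["frame"]
print(manip.state()["contact_force"])
save("w2",cv2.resize(s[150:400,140:460],None,fx=2,fy=2,interpolation=cv2.INTER_CUBIC))
E
```

```text
[-0.38355772  0.24291543 -0.18310536]
```

View pics/w2.png

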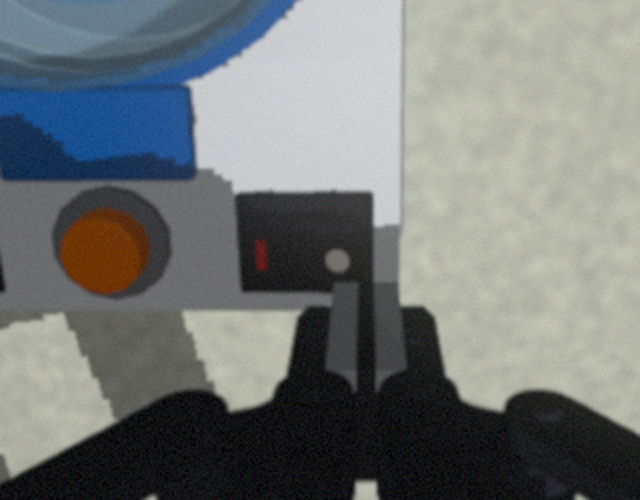

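The fingers' near ends, at crop (365,285), sit over the edge of the bezel, and the dot at (337,260) is still visible. I compare this with where the fingertip should project.

```bash
python3 - <<'E'
from h import *
s=manip.state();c=manip.read_camera("wrist");T=np.linalg.inv(np.array(c["T_tool_cam"]));E=wristE(c,s)
f=lambda p:np.round(((np.array(p)-(140,150))*2)).tolist()
for p in [(11,0,22),(0,0,22),(-11,0,22),(11,0,0),(11,0,-20),(11,14,22),(11,-14,22)]: print(p,f(proj(c,p,T)))
th=np.radians(-6.82)
def m2w(x,y,z): return (539+np.cos(th)*x-np.sin(th)*y,221.3+np.sin(th)*x+np.cos(th)*y,z)
for p in [(-86,-64,80.5),(-86,-52,75),(-86,-60,76),(-86,0,79),(-76,-52,75),(-96,-52,75),(-110,-80,67),(-69,-25,75)]: print(p,f(proj(c,m2w(*p),E)))
i=[265,425];print(s["tcp_pos"])
for z in(75.5,79): print(z,[ (np.array([[np.cos(th),np.sin(th)],[-np.sin(th),np.cos(th)]])@(atz(c,140+X/2,150+Y/2,z,E)[:2]-(539,221.3))).round(1) for X,Y in((337,260),(262,255),(104,252))])
E
```

```text
(11, 0, 22) [367.0, 213.0]
(0, 0, 22) [367.0, 253.0]
(-11, 0, 22) [367.0, 292.0]
(11, 0, 0) [367.0, 246.0]
(11, 0, -20) [368.0, 283.0]
(11, 14, 22) [422.0, 213.0]
(11, -14, 22) [313.0, 213.0]
(-86, -64, 80.5) [355.0, 257.0]
(-86, -52, 75) [309.0, 249.0]
(-86, -60, 76) [340.0, 250.0]
(-86, 0, 79) [103.0, 254.0]
(-76, -52, 75) [308.0, 212.0]
(-96, -52, 75) [310.0, 284.0]
(-110, -80, 67) [414.0, 318.0]
(-69, -25, 75) [200.0, 185.0]
[443.51669766 165.21716201  94.93352823]
75.5 [array([-89. , -59.2]), array([-87.6, -39.9]), array([-86.9,   1.1])]
79 [array([-87.5, -59.4]), array([-86.1, -40.5]), array([-85.5,  -0.2])]
```

>>> {"fn": "jog_arm", "kwargs": {
  "increments": [
    {"linear":[0,0,2],"delta_rot":[0,0,0],"fingers":1},
    {"linear":[0,0,4],"delta_rot":[0,0,0],"fingers":1},
    {"linear":[0,0,4],"delta_rot":[0,0,0],"fingers":1}
  ]
}}

```text
clock: 3.68
tcp_pos: [443.3, 165.2, 90.7]
eef_rot: [0.0, 0.998, -0.059, -0.0]
contact_force: [-0.1, -2.0, -0.6]
grip_width: -0.003
```

```bash
python3 - <<'E'
from h import *
s=manip.state();print(s["tcp_pos"],s["contact_force"])
c=manip.read_camera("wrist");w=cv2.resize(c["frame"][200:320,240:390],None,fx=4,fy=4,interpolation=cv2.INTER_CUBIC)
g=np.clip((w/255.)**.5*255,0,255).astype(np.uint8)
save("w3",g)
E
```

```text
[443.34313942 165.15404475  90.65277214] [-0.12283923 -1.97256869 -0.59047   ]
```

View pics/w3.png

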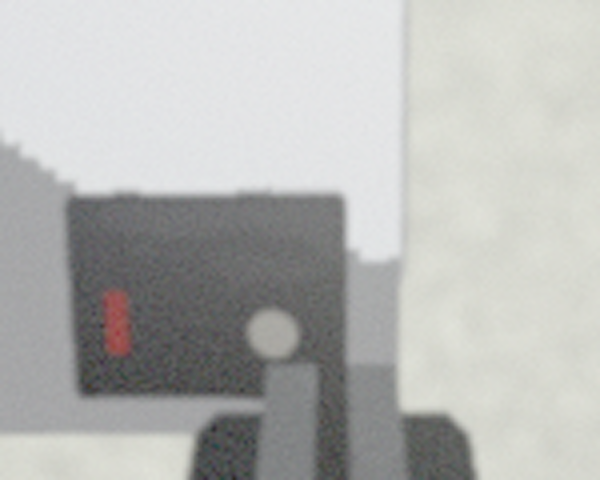

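```bash
python3 - <<'E'
from h import *
s=manip.state();print(s["tcp_pos"],s["contact_force"],s["ft_torque"])
c=manip.read_camera("scene")
P=np.array(s["tcp_pos"]);u0,v0=[int(x) for x in proj(c,P)]
X0,Y0=u0-50,v0-40
w=cv2.resize(c["frame"][Y0:Y0+75,X0:X0+100],None,fx=8,fy=8,interpolation=cv2.INTER_CUBIC)
save("s3",np.clip((w/255.)**.5*255,0,255).astype(np.uint8))
for dx in(-11,11):
  for z in(22,0,-20): print(dx,z,((np.array(proj(c,P+(dx,0,-z)))-(X0,Y0))*8).round())
th=np.radians(-6.82)
def m2w(x,y,z): return (539+np.cos(th)*x-np.sin(th)*y,221.3+np.sin(th)*x+np.cos(th)*y,z)
for p in [(-86,-64,80.5),(-86,-52,75),(-86,0,79)]: print(p,((np.array(proj(c,m2w(*p)))-(X0,Y0))*8).round())
E
```

```text
[443.44816916 165.18630223  90.83999241] [-0.03397615  0.67118289  0.05060973] [-0.00259825 -0.03808337  0.06519122]
-11 22 [393. 336.]
-11 0 [397. 301.]
-11 -20 [401. 268.]
11 22 [403. 383.]
11 0 [408. 348.]
11 -20 [412. 316.]
(-86, -64, 80.5) [409. 346.]
(-86, -52, 75) [440. 354.]
(-86, 0, 79) [580. 346.]
```

View pics/s3.png

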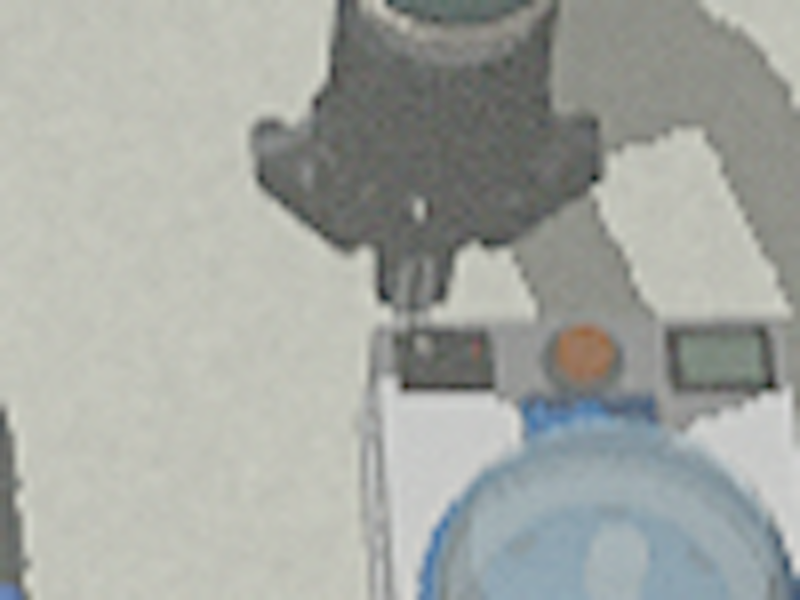

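The scene view shows the fingertip ending at crop (410,325), above the deck, so it hasn't touched the rocker. The tip is higher than the nominal figure, so I feel my way down in small steps.

>>> {"fn": "jog_arm", "kwargs": {
  "increments": [
    {"linear":[0,0,2],"delta_rot":[0,0,0],"fingers":1},
    {"linear":[0,0,4],"delta_rot":[0,0,0],"fingers":1},
    {"linear":[0,0,6],"delta_rot":[0,0,0],"fingers":1},
    {"linear":[0,0,6],"delta_rot":[0,0,0],"fingers":1}
  ]
}}

```text
clock: 4.28
tcp_pos: [443.3, 165.2, 84.7]
eef_rot: [0.0, 0.998, -0.059, -0.0]
contact_force: [0.5, 0.1, -0.6]
grip_width: 0.001
```

>>> {"fn": "jog_arm", "kwargs": {
  "increments": [
    {"linear":[0,0,2],"delta_rot":[0,0,0],"fingers":1},
    {"linear":[0,0,4],"delta_rot":[0,0,0],"fingers":1},
    {"linear":[0,0,6],"delta_rot":[0,0,0],"fingers":1},
    {"linear":[0,0,6],"delta_rot":[0,0,0],"fingers":1}
  ]
}}

```text
clock: 4.78
tcp_pos: [443.4, 165.2, 78.7]
eef_rot: [0.0, 0.998, -0.059, -0.0]
contact_force: [-0.0, 0.1, -0.5]
grip_width: 0.001
```

>>> {"fn": "jog_arm", "kwargs": {
  "increments": [
    {"linear":[0,0,2],"delta_rot":[0,0,0],"fingers":1},
    {"linear":[0,0,4],"delta_rot":[0,0,0],"fingers":1},
    {"linear":[0,0,6],"delta_rot":[0,0,0],"fingers":1},
    {"linear":[0,0,6],"delta_rot":[0,0,0],"fingers":1}
  ]
}}

```text
clock: 5.28
tcp_pos: [443.4, 165.1, 72.7]
eef_rot: [0.0, 0.998, -0.059, -0.0]
contact_force: [-0.4, -0.6, 0.2]
grip_width: -0.0
```

```bash
python3 - <<'E'
from h import *
c=manip.read_camera("wrist");w=c["frame"][180:330,230:390]
d=manip.read_camera("scene")["frame"][160:240,345:445]
f=lambda a,k:np.clip((cv2.resize(a,None,fx=k,fy=k,interpolation=cv2.INTER_CUBIC)/255.)**.5*255,0,255).astype(np.uint8)
a=f(w,2.5);b=f(d,4);o=np.zeros((400,800,3),np.uint8);o[:a.shape[0],:400]=a;o[:b.shape[0],400:]=b
save("w4",o);print(manip.state()["contact_force"])
E
```

```text
[-0.09257426  0.57778953  0.46158937]
```

View pics/w4.png

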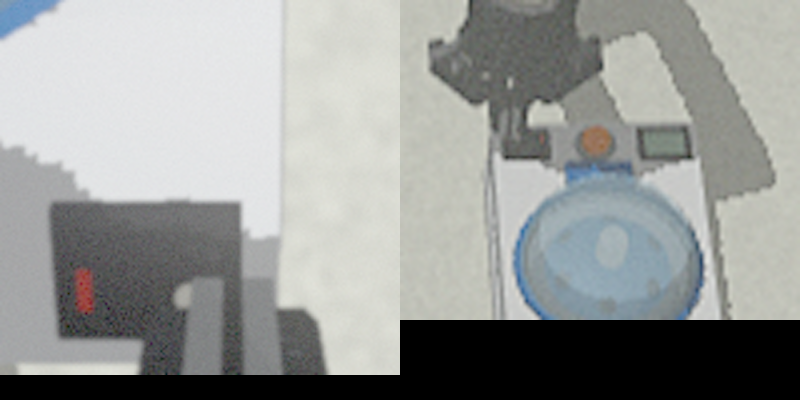

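>>> {"fn": "jog_arm", "kwargs": {
  "increments": [
    {"linear":[0,0,2],"delta_rot":[0,0,0],"fingers":1},
    {"linear":[0,0,4],"delta_rot":[0,0,0],"fingers":1},
    {"linear":[0,0,6],"delta_rot":[0,0,0],"fingers":1},
    {"linear":[0,0,6],"delta_rot":[0,0,0],"fingers":1}
  ]
}}

```text
clock: 5.88
tcp_pos: [443.5, 165.2, 66.8]
eef_rot: [0.0, 0.998, -0.059, -0.0]
contact_force: [1.4, 0.2, -0.4]
grip_width: -0.001
```

>>> {"fn": "jog_arm", "kwargs": {
  "increments": [
    {"linear":[0,0,2],"delta_rot":[0,0,0],"fingers":1},
    {"linear":[0,0,4],"delta_rot":[0,0,0],"fingers":1},
    {"linear":[0,0,4],"delta_rot":[0,0,0],"fingers":1}
  ]
}}

```text
clock: 6.25
tcp_pos: [443.8, 164.9, 63.1]
eef_rot: [0.0, 0.998, -0.059, 0.0]
contact_force: [-0.1, -2.1, 3.0]
grip_width: 0.0
```

Contact: fz is +3 N at TCP z 63, so the real tip is about 18 mm behind the TCP, not 22 mm ahead of it. I keep pressing.

>>> {"fn": "jog_arm", "kwargs": {
  "increments": [
    {"linear":[0,0,1],"delta_rot":[0,0,0],"fingers":1},
    {"linear":[0,0,2],"delta_rot":[0,0,0],"fingers":1},
    {"linear":[0,0,3],"delta_rot":[0,0,0],"fingers":1},
    {"linear":[0,0,3],"delta_rot":[0,0,0],"fingers":1}
  ]
}}

```text
clock: 6.75
tcp_pos: [443.9, 164.8, 61.9]
eef_rot: [0.0, 0.998, -0.059, 0.0]
contact_force: [-4.2, -3.8, 11.7]
grip_width: 0.002
```

>>> {"fn": "jog_arm", "kwargs": {
  "increments": [
    {"linear":[0,0,-50],"delta_rot":[0,0,0],"fingers":1},
    {"linear":[0,0,-100],"delta_rot":[0,0,0],"fingers":1},
    {"linear":[0,0,-100],"delta_rot":[0,0,0],"fingers":1},
    {"linear":[0,0,-100],"delta_rot":[0,0,0],"fingers":1}
  ]
}}

```text
clock: 7.25
tcp_pos: [443.1, 165.6, 159.1]
eef_rot: [-0.0, 0.998, -0.059, -0.001]
contact_force: [0.1, -0.5, -0.2]
grip_width: 0.002
```

```bash
python3 - <<'E'
from h import *
s=manip.state();c=manip.read_camera("wrist");save("w5",c["frame"]);print(s["tcp_pos"],s["contact_force"])
a=cv2.imread("pics/w1.png")[:,:,::-1];b=c["frame"]
E=wristE(c,s)
th=np.radians(-6.82);Ri=np.array([[np.cos(th),np.sin(th)],[-np.sin(th),np.cos(th)]])
for n,f in(("w1",a),("now",b)):
    r=f[215:262,274:326].astype(int)
    g=r.min(2)>75; red=(r[:,:,0]>r[:,:,1]+30)
    for k,m in(("dot",g),("red",red)):
        ys,xs=np.nonzero(m); print(n,k,len(xs),xs.mean()+274 if len(xs) else 0,ys.mean()+215 if len(ys) else 0)
d=np.concatenate([cv2.resize(f[205:275,200:340],None,fx=5,fy=4,interpolation=cv2.INTER_CUBIC) for f in(a,b)],0)
save("cmp",np.clip((d/255.)**.5*255,0,255).astype(np.uint8))
E
```

```text
[443.10524106 165.59941833 159.09154199] [ 0.10186588 -0.45681034 -0.15687973]
w1 dot 711 304.789029535865 241.126582278481
w1 red 34 281.7647058823529 240.11764705882354
now dot 659 301.9195751138088 243.01972685887708
now red 42 286.0 240.14285714285714
```

View pics/cmp.png

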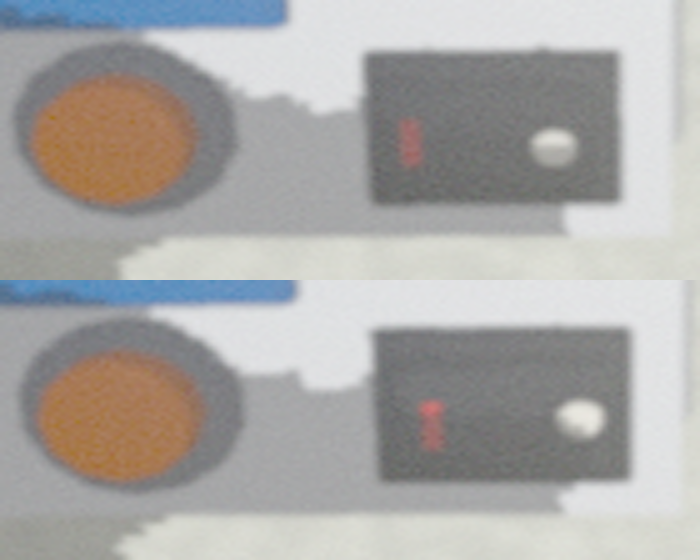

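The dot and red bar have both shifted against the bezel, so the rocker has moved. To make sure it is fully off, I press again slightly inward and watch the force.

>>> {"fn": "jog_arm", "kwargs": {
  "increments": [
    {"linear":[0,-3,50],"delta_rot":[0,0,0],"fingers":1},
    {"linear":[0,-3,88],"delta_rot":[0,0,0],"fingers":1},
    {"linear":[0,-3,94],"delta_rot":[0,0,0],"fingers":1},
    {"linear":[0,-3,96],"delta_rot":[0,0,0],"fingers":1},
    {"linear":[0,-3,96],"delta_rot":[0,0,0],"fingers":1},
    {"linear":[0,-3,96],"delta_rot":[0,0,0],"fingers":1}
  ]
}}

```text
clock: 8.05
tcp_pos: [443.6, 168.2, 63.4]
eef_rot: [0.0, 0.998, -0.059, -0.0]
contact_force: [-0.5, -0.6, -0.1]
grip_width: 0.004
```

>>> {"fn": "jog_arm", "kwargs": {
  "increments": [
    {"linear":[0,0,1],"delta_rot":[0,0,0],"fingers":1},
    {"linear":[0,0,2],"delta_rot":[0,0,0],"fingers":1},
    {"linear":[0,0,2],"delta_rot":[0,0,0],"fingers":1}
  ]
}}

```text
clock: 8.43
tcp_pos: [444.0, 168.3, 62.9]
eef_rot: [-0.0, 0.998, -0.059, 0.0]
contact_force: [-1.7, -1.3, 5.0]
grip_width: 0.002
```

>>> {"fn": "jog_arm", "kwargs": {
  "increments": [
    {"linear":[0,0,1],"delta_rot":[0,0,0],"fingers":1},
    {"linear":[0,0,2],"delta_rot":[0,0,0],"fingers":1},
    {"linear":[0,0,2],"delta_rot":[0,0,0],"fingers":1}
  ]
}}

```text
clock: 8.8
tcp_pos: [444.1, 168.4, 62.6]
eef_rot: [-0.0, 0.998, -0.059, 0.0]
contact_force: [-5.7, -0.5, 13.3]
grip_width: 0.0
```

It meets a hard stop straight away on a sloped surface: 63 mm here, 62 mm at 3 mm further out. So the rocker is fully over, and the tip is about 15 mm behind the TCP. The release button is next.

>>> {"fn": "jog_arm", "kwargs": {
  "increments": [
    {"linear":[0,0,-28],"delta_rot":[0,0,0],"fingers":1},
    {"linear":[-3,-40,-28],"delta_rot":[0,0,0],"fingers":1},
    {"linear":[-3,-64,-28],"delta_rot":[0,0,0],"fingers":1},
    {"linear":[-3,-64,-14],"delta_rot":[0,0,0],"fingers":1},
    {"linear":[-3,-64,-8],"delta_rot":[0,0,0],"fingers":1},
    {"linear":[-3,-64,-5],"delta_rot":[0,0,0],"fingers":1},
    {"linear":[-3,-64,-5],"delta_rot":[0,0,0],"fingers":1}
  ]
}}

```text
clock: 9.68
tcp_pos: [448.4, 231.4, 64.7]
eef_rot: [0.0, 0.998, -0.06, -0.0]
contact_force: [0.0, 0.2, 0.8]
grip_width: -0.006
```

>>> {"fn": "jog_arm", "kwargs": {
  "increments": [
    {"linear":[0,0,1],"delta_rot":[0,0,0],"fingers":1},
    {"linear":[0,0,2],"delta_rot":[0,0,0],"fingers":1},
    {"linear":[0,0,2],"delta_rot":[0,0,0],"fingers":1}
  ]
}}

```text
clock: 10.05
tcp_pos: [448.9, 231.9, 63.5]
eef_rot: [0.0, 0.998, -0.059, 0.001]
contact_force: [0.2, -2.0, 1.8]
grip_width: 0.005
```

>>> {"fn": "jog_arm", "kwargs": {
  "increments": [
    {"linear":[0,0,1.5],"delta_rot":[0,0,0],"fingers":1},
    {"linear":[0,0,3],"delta_rot":[0,0,0],"fingers":1},
    {"linear":[0,0,4.5],"delta_rot":[0,0,0],"fingers":1},
    {"linear":[0,0,5],"delta_rot":[0,0,0],"fingers":1},
    {"linear":[0,0,5],"delta_rot":[0,0,0],"fingers":1}
  ]
}}

```text
clock: 10.68
tcp_pos: [449.0, 232.0, 59.3]
eef_rot: [0.0, 0.998, -0.059, 0.001]
contact_force: [-1.4, -3.1, 8.9]
grip_width: -0.002
```

>>> {"fn": "jog_arm", "kwargs": {
  "increments": [
    {"linear":[-5,0,-20],"delta_rot":[0,0,0],"fingers":1},
    {"linear":[-40,0,-60],"delta_rot":[0,0,0],"fingers":1},
    {"linear":[-70,0,-100],"delta_rot":[0,0,0],"fingers":1},
    {"linear":[-70,0,-140],"delta_rot":[0,0,0],"fingers":0.5},
    {"linear":[-70,0,-142],"delta_rot":[0,0,0],"fingers":0.5},
    {"linear":[-70,0,-142],"delta_rot":[0,0,0],"fingers":0.5},
    {"linear":[-70,0,-142],"delta_rot":[0,0,0],"fingers":0.5}
  ]
}}

```text
clock: 11.55
tcp_pos: [378.1, 240.0, 197.8]
eef_rot: [0.001, 0.998, -0.059, -0.002]
contact_force: [0.2, 0.3, 0.0]
grip_width: 0.502
```

```bash
python3 - <<'E'
from h import *
s=manip.state();c=manip.read_camera("wrist");print(s["tcp_pos"])
d=manip.read_camera("top");t=d["frame"][190:340,150:270]
o=np.zeros((480,800,3),np.uint8);o[:,:480]=cv2.resize(c["frame"],None,fx=.75,fy=1,interpolation=cv2.INTER_AREA)
o[:400,480:800]=cv2.resize(t,(320,400),interpolation=cv2.INTER_CUBIC)
save("w6",o);E=wristE(c,s)
th=np.radians(-6.82)
def m2w(x,y,z): return (539+np.cos(th)*x-np.sin(th)*y,221.3+np.sin(th)*x+np.cos(th)*y,z)
for p in [(-86,0,79),(22,0,105)]: print(p,np.array(proj(c,m2w(*p),E))*(.75,1))
E
```

```text
[378.13474935 240.04468371 197.78408212]
(-86, 0, 79) [241.78947192 125.019576  ]
(22, 0, 105) [241.88041825 -65.54828723]
```

View pics/w6.png

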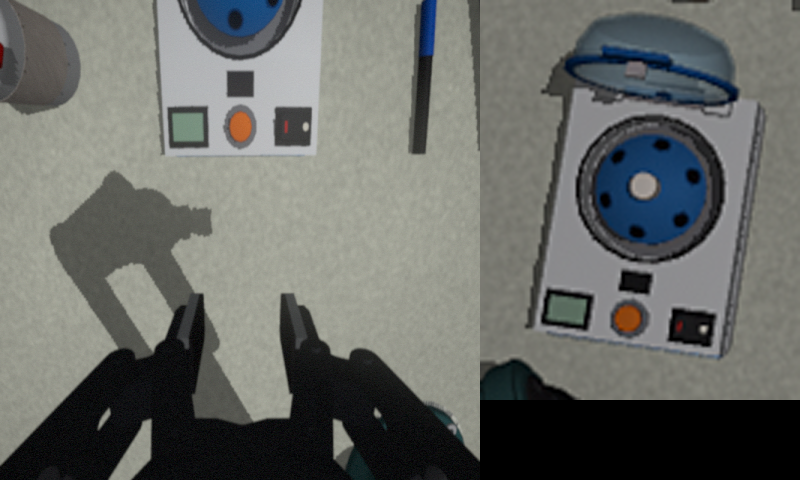

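The lid is fully open. The knob is at crop (643,186), where I measured it before. The wrist camera housing would meet the open lid, so I turn the tool half round to put it on the robot's side while moving over the knob.

>>> {"fn": "jog_arm", "kwargs": {
  "increments": [
    {"linear":[30,0,0],"delta_rot":[0,0,-10],"fingers":0.45},
    {"linear":[60,0,0],"delta_rot":[0,0,-20],"fingers":0.45},
    {"linear":[90,0,0],"delta_rot":[0,0,-30],"fingers":0.45},
    {"linear":[110,0,0],"delta_rot":[0,0,-40],"fingers":0.45},
    {"linear":[130,0,0],"delta_rot":[0,0,-50],"fingers":0.45},
    {"linear":[150,0,0],"delta_rot":[0,0,-60],"fingers":0.45},
    {"linear":[170,0,0],"delta_rot":[0,0,-70],"fingers":0.45},
    {"linear":[183,0,0],"delta_rot":[0,0,-80],"fingers":0.45},
    {"linear":[183,0,0],"delta_rot":[0,0,-90],"fingers":0.45},
    {"linear":[183,0,0],"delta_rot":[0,0,-100],"fingers":0.45},
    {"linear":[183,0,0],"delta_rot":[0,0,-110],"fingers":0.45},
    {"linear":[183,0,0],"delta_rot":[0,0,-120],"fingers":0.45},
    {"linear":[183,0,0],"delta_rot":[0,0,-130],"fingers":0.45},
    {"linear":[183,0,0],"delta_rot":[0,0,-140],"fingers":0.45},
    {"linear":[183,0,0],"delta_rot":[0,0,-150],"fingers":0.45},
    {"linear":[183,0,0],"delta_rot":[0,0,-160],"fingers":0.45},
    {"linear":[183,0,0],"delta_rot":[0,0,-170],"fingers":0.45},
    {"linear":[183,0,0],"delta_rot":[0,0,-180],"fingers":0.45},
    {"linear":[183,0,0],"delta_rot":[0,0,-180],"fingers":0.45},
    {"linear":[183,0,0],"delta_rot":[0,0,-180],"fingers":0.45}
  ]
}}

```text
clock: 14.15
tcp_pos: [560.5, 218.7, 199.3]
eef_rot: [-0.001, 0.06, 0.998, -0.0]
contact_force: [-0.2, 0.2, -0.1]
grip_width: 0.548
```

>>> {"fn": "jog_arm", "kwargs": {
  "increments": [
    {"linear":[0,0,50],"delta_rot":[0,0,0],"fingers":0.45},
    {"linear":[0,0,90],"delta_rot":[0,0,0],"fingers":0.45},
    {"linear":[0,0,115],"delta_rot":[0,0,0],"fingers":0.45},
    {"linear":[0,0,126],"delta_rot":[0,0,0],"fingers":0.45},
    {"linear":[0,0,131],"delta_rot":[0,0,0],"fingers":0.45},
    {"linear":[0,0,131],"delta_rot":[0,0,0],"fingers":0.45}
  ]
}}

```text
clock: 14.9
tcp_pos: [561.3, 218.9, 69.9]
eef_rot: [0.001, 0.059, 0.998, 0.0]
contact_force: [0.2, -0.3, -0.3]
grip_width: 0.549
```

>>> {"fn": "jog_arm", "kwargs": {
  "grip_force": 30,
  "increments": [
    {"linear":[0,0,0],"delta_rot":[0,0,0],"fingers":0.7},
    {"linear":[0,0,0],"delta_rot":[0,0,0],"fingers":0.8},
    {"linear":[0,0,0],"delta_rot":[0,0,0],"fingers":1},
    {"linear":[0,0,0],"delta_rot":[0,0,0],"fingers":1},
    {"linear":[0,0,0],"delta_rot":[0,0,0],"fingers":1},
    {"linear":[0,0,0],"delta_rot":[0,0,0],"fingers":1}
  ]
}}

```text
clock: 15.65
tcp_pos: [561.5, 219.1, 70.3]
eef_rot: [0.001, 0.059, 0.998, 0.0]
contact_force: [0.4, 0.5, 5.8]
grip_width: 0.245
```

>>> {"fn": "jog_arm", "kwargs": {
  "increments": [
    {"linear":[0,0,-3],"delta_rot":[0,0,0],"fingers":1},
    {"linear":[0,0,-8],"delta_rot":[0,0,0],"fingers":1},
    {"linear":[0,0,-14],"delta_rot":[0,0,0],"fingers":1},
    {"linear":[0,0,-22],"delta_rot":[0,0,0],"fingers":1},
    {"linear":[0,0,-40],"delta_rot":[0,0,0],"fingers":1},
    {"linear":[0,0,-70],"delta_rot":[0,0,0],"fingers":1},
    {"linear":[0,0,-90],"delta_rot":[0,0,0],"fingers":1},
    {"linear":[0,0,-90],"delta_rot":[0,0,0],"fingers":1},
    {"linear":[0,0,-90],"delta_rot":[0,0,0],"fingers":1}
  ]
}}

```text
clock: 16.77
tcp_pos: [560.4, 218.7, 158.6]
eef_rot: [-0.0, 0.059, 0.998, -0.0]
contact_force: [0.4, -0.4, -1.9]
grip_width: 0.24
```

```bash
python3 - <<'E'
from h import *
s=manip.state();print(s["tcp_pos"],s["contact_force"],s["ft_torque"],s["grip_width"])
c=manip.read_camera("wrist");d=manip.read_camera("scene")
o=np.zeros((480,800,3),np.uint8);o[:,:480]=cv2.resize(c["frame"],(480,480),interpolation=cv2.INTER_AREA)
o[:400,480:800]=cv2.resize(d["frame"][130:280,340:460],(320,400),interpolation=cv2.INTER_CUBIC)
save("w7",o);E=wristE(c,s)
for h in range(-30,31,10):print(h,np.array(proj(c,np.array(s["tcp_pos"])+(0,0,h),E))*(.75,1))
E
```

```text
[560.37536876 218.6806336  158.59389397] [ 0.35181691 -0.42529261 -1.89586962] [-0.04011053 -0.00620475  0.02197906] 0.23964780774386263
-30 [241.23963263 272.32590681]
-20 [241.20661999 279.59448823]
-10 [241.17019509 287.62042027]
0 [241.12980725 296.52702452]
10 [241.08478252 306.46551342]
20 [241.03428794 317.62319133]
30 [240.97728288 330.23465288]
```

View pics/w7.png

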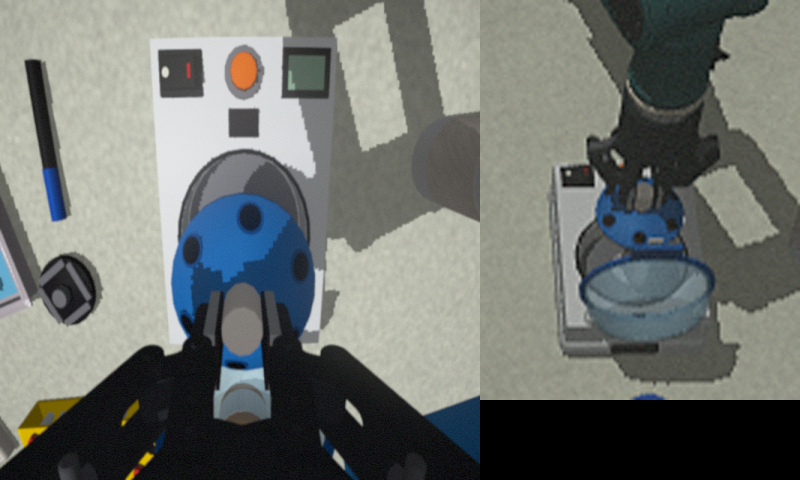

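The rotor is in the fingers and hanging level, with its underside about 23 mm below the TCP. I carry it to the tray.

>>> {"fn": "jog_arm", "kwargs": {
  "increments": [
    {"linear":[0.5,-20,0],"delta_rot":[0,0,0],"fingers":1},
    {"linear":[1.5,-60,0],"delta_rot":[0,0,0],"fingers":1},
    {"linear":[3,-105,0],"delta_rot":[0,0,0],"fingers":1},
    {"linear":[4,-150,0],"delta_rot":[0,0,0],"fingers":1},
    {"linear":[5,-195,0],"delta_rot":[0,0,0],"fingers":1},
    {"linear":[6,-240,0],"delta_rot":[0,0,0],"fingers":1},
    {"linear":[7.5,-285,0],"delta_rot":[0,0,0],"fingers":1},
    {"linear":[9,-330,0],"delta_rot":[0,0,0],"fingers":1},
    {"linear":[10,-370,0],"delta_rot":[0,0,0],"fingers":1},
    {"linear":[10.8,-395,0],"delta_rot":[0,0,0],"fingers":1},
    {"linear":[10.8,-405.4,15],"delta_rot":[0,0,0],"fingers":1},
    {"linear":[10.8,-405.4,40],"delta_rot":[0,0,0],"fingers":1},
    {"linear":[10.8,-405.4,70],"delta_rot":[0,0,0],"fingers":1},
    {"linear":[10.8,-405.4,90],"delta_rot":[0,0,0],"fingers":1},
    {"linear":[10.8,-405.4,100],"delta_rot":[0,0,0],"fingers":1},
    {"linear":[10.8,-405.4,100],"delta_rot":[0,0,0],"fingers":1}
  ]
}}

```text
clock: 18.88
tcp_pos: [501.2, -181.9, 57.7]
eef_rot: [-0.001, 0.059, 0.998, 0.0]
contact_force: [-0.6, -0.6, -0.6]
grip_width: 0.24
```

```bash
python3 - <<'E'
from h import *
s=manip.state();print(s["tcp_pos"],s["contact_force"],s["grip_width"])
c=manip.read_camera("wrist");E=wristE(c,s);save("w8",c["frame"])
f=c["frame"].astype(int)
# rotor blue (dark saturated) and tray floor light blue masks
r,g,b=f[...,0],f[...,1],f[...,2]
pad=((b>140)&(g>100)&(b-r>40)).astype(np.uint8); print("pad",cv2.boundingRect(pad))
n,l,st,ce=cv2.connectedComponentsWithStats(pad)
i=1+st[1:,4].argmax(); m=(l==i); ys,xs=np.nonzero(m)
P=np.array([atz(c,x,y,4,E)[:2] for x,y in zip(xs[::15],ys[::15])])
print(cv2.minAreaRect(P.astype(np.float32)),P.min(0),P.max(0))
E
```

```text
[ 501.22602303 -181.92106115   57.74691999] [-0.55657499 -0.59755199 -0.61409975] 0.2399135892086662
pad (112, 88, 405, 334)
((489.8247375488281, -186.2364044189453), (115.60710906982422, 212.1412353515625), 10.493346214294434) [ 414.17787292 -299.85769618] [561.64245413 -88.13601858]
```

>>> {"fn": "jog_arm", "kwargs": {
  "increments": [
    {"linear":[0,0,10],"delta_rot":[0,0,0],"fingers":1},
    {"linear":[0,0,18],"delta_rot":[0,0,0],"fingers":1},
    {"linear":[0,0,24],"delta_rot":[0,0,0],"fingers":1},
    {"linear":[0,0,27],"delta_rot":[0,0,0],"fingers":1},
    {"linear":[0,0,29],"delta_rot":[0,0,0],"fingers":1},
    {"linear":[0,0,29],"delta_rot":[0,0,0],"fingers":1}
  ]
}}

```text
clock: 19.68
tcp_pos: [502.1, -182.5, 30.0]
eef_rot: [-0.0, 0.059, 0.998, -0.0]
contact_force: [0.6, 0.5, -1.7]
grip_width: 0.245
```

>>> {"fn": "jog_arm", "kwargs": {
  "increments": [
    {"linear":[0,0,1],"delta_rot":[0,0,0],"fingers":1},
    {"linear":[0,0,2],"delta_rot":[0,0,0],"fingers":1},
    {"linear":[0,0,2],"delta_rot":[0,0,0],"fingers":1}
  ]
}}

```text
clock: 20.05
tcp_pos: [502.1, -182.5, 28.0]
eef_rot: [-0.0, 0.059, 0.998, -0.0]
contact_force: [0.2, 0.6, -0.9]
grip_width: 0.243
```

>>> {"fn": "jog_arm", "kwargs": {
  "increments": [
    {"linear":[0,0,0.7],"delta_rot":[0,0,0],"fingers":1},
    {"linear":[0,0,1.4],"delta_rot":[0,0,0],"fingers":1},
    {"linear":[0,0,1.4],"delta_rot":[0,0,0],"fingers":1}
  ]
}}

```text
clock: 20.42
tcp_pos: [502.5, -182.4, 27.5]
eef_rot: [0.0, 0.059, 0.998, -0.0]
contact_force: [-1.4, 2.4, 5.9]
grip_width: 0.245
```

It has landed: 5.9 N at TCP z 27.5, as predicted. I release and rise.

>>> {"fn": "jog_arm", "kwargs": {
  "increments": [
    {"linear":[0,0,-0.5],"delta_rot":[0,0,0],"fingers":0.7},
    {"linear":[0,0,-0.5],"delta_rot":[0,0,0],"fingers":0.6},
    {"linear":[0,0,-0.5],"delta_rot":[0,0,0],"fingers":0.45},
    {"linear":[0,0,-0.5],"delta_rot":[0,0,0],"fingers":0.45},
    {"linear":[0,0,-6],"delta_rot":[0,0,0],"fingers":0.45},
    {"linear":[0,0,-16],"delta_rot":[0,0,0],"fingers":0.45},
    {"linear":[0,0,-40],"delta_rot":[0,0,0],"fingers":0.45},
    {"linear":[0,0,-90],"delta_rot":[0,0,0],"fingers":0.45},
    {"linear":[0,0,-140],"delta_rot":[0,0,0],"fingers":1},
    {"linear":[0,0,-190],"delta_rot":[0,0,0],"fingers":1},
    {"linear":[0,0,-212],"delta_rot":[0,0,0],"fingers":1},
    {"linear":[0,0,-212],"delta_rot":[0,0,0],"fingers":1}
  ]
}}

```text
clock: 21.92
tcp_pos: [503.3, -183.0, 242.2]
eef_rot: [0.003, 0.059, 0.998, -0.001]
contact_force: [-0.8, -0.2, -1.3]
grip_width: 0.003
```

```bash
python3 - <<'E'
from h import *
s=manip.state();print(s["tcp_pos"],s["contact_force"],s["grip_width"])
c=manip.read_camera("wrist");E=wristE(c,s);save("w9",c["frame"])
f=c["frame"].astype(int);r,g,b=f[...,0],f[...,1],f[...,2]
m=((r>170)&(g>170)&(b>160)&(abs(r-b)<30)).astype(np.uint8)
n,l,st,ce=cv2.connectedComponentsWithStats(m)
print("knob predicted px",proj(c,(502.3,-182.5,62),E))
for i in range(1,n):
    if st[i,4]>60: print(st[i],ce[i].round(1),atz(c,*ce[i],62,E).round(1))
d=((b>90)&(r<70)&(b-r>50)).astype(np.uint8)
n,l,st,ce=cv2.connectedComponentsWithStats(d)
for i in range(1,n):
    if st[i,4]>500: print("blue",st[i],ce[i].round(1),atz(c,*ce[i],35,E).round(1))
E
```

```text
[ 503.26296321 -183.03570949  242.15569912] [-0.83170608 -0.17830864 -1.33792778] 0.003001408449585936
knob predicted px (np.float64(322.85155532129505), np.float64(209.1878279163589))
[    0     0   502   400 64112] [222.5 141.8] [ 431.  -263.6   62. ]
[162   3  13  20 107] [168.8  11.5] [ 321.7 -288.6   62. ]
[298  13  13  14  69] [304.3  19. ] [ 342.4 -178.8   62. ]
[49 44 12 14 73] [54.5 51.5] [ 336.4 -395.    62. ]
[ 514   49   61   88 2143] [542.3  92.1] [420.7  19.4  62. ]
[37 72 16  9 67] [43.2 76.3] [ 354.2 -411.3   62. ]
[  359    91   281   288 20261] [513.7 277.9] [594.1  -0.9  62. ]
[313 197  22  21 364] [323.6 207.2] [ 500.5 -181.5   62. ]
[345 256  62  29 994] [375.6 269.8] [ 568.6 -138.3   62. ]
[353 293  34  11  63] [367.9 298.6] [ 598.8 -148.3   62. ]
[ 86 337   9  14  64] [ 90.  343.8] [ 619.3 -450.    62. ]
[  0 360   6  52 210] [  1.9 385.8] [ 665.4 -580.    62. ]
[ 76 367  14  15  96] [ 83.4 375.2] [ 658.5 -471.7   62. ]
[316 393  13  31 236] [322.1 407.8] [ 729.1 -210.3   62. ]
blue [ 280  153   92   89 5309] [325.7 196.1] [ 495.5 -178.8   35. ]
blue [379 167  44  31 888] [399.1 182.1] [ 490.  -105.5   35. ]
```

The knob measured (500.5,-181.5), so the rotor is upright and released. Next I go round behind the open lid with shut fingers.

>>> {"fn": "jog_arm", "kwargs": {
  "increments": [
    {"linear":[-12,40,0],"delta_rot":[0,0,0],"fingers":1},
    {"linear":[-27,90,0],"delta_rot":[0,0,0],"fingers":1},
    {"linear":[-42,140,0],"delta_rot":[0,0,0],"fingers":1},
    {"linear":[-58,190,0],"delta_rot":[0,0,0],"fingers":1},
    {"linear":[-73,240,0],"delta_rot":[0,0,0],"fingers":1},
    {"linear":[-95,290,0],"delta_rot":[0,0,0],"fingers":1},
    {"linear":[-115,340,0],"delta_rot":[0,0,0],"fingers":1},
    {"linear":[-122.9,380,0],"delta_rot":[0,0,0],"fingers":1},
    {"linear":[-122.9,405.5,0],"delta_rot":[0,0,0],"fingers":1},
    {"linear":[-122.9,405.5,0],"delta_rot":[0,0,0],"fingers":1},
    {"linear":[-122.9,405.5,0],"delta_rot":[0,0,0],"fingers":1}
  ]
}}

```text
clock: 23.35
tcp_pos: [671.7, 204.5, 238.3]
eef_rot: [-0.0, 0.06, 0.998, -0.001]
contact_force: [0.9, 0.5, 0.1]
grip_width: 0.0
```

```bash
python3 - <<'E'
from h import *
s=manip.state();print(s["tcp_pos"],s["qpos"].round(2))
c=manip.read_camera("wrist");save("w10",c["frame"]);E=wristE(c,s)
th=np.radians(-6.82)
def m2w(x,y,z): return (539+np.cos(th)*x-np.sin(th)*y,221.3+np.sin(th)*x+np.cos(th)*y,z)
def edge(y): return proj(c,m2w(114.7,y,227),E)
print(edge(-25),edge(25)); R=np.linalg.inv(np.array(c["T_tool_cam"]))
print("tip edges",proj(c,(11,0,-15),R),proj(c,(11,10,-15),R))
E
```

```text
[671.65230536 204.45342524 238.32376409] [ 0.22  0.44  0.9  -0.    1.81 -1.24]
(np.float64(271.53075075429274), np.float64(250.13726304196908)) (np.float64(375.61110694402316), np.float64(250.11305376447154))
tip edges (np.float64(321.39606599815903), np.float64(288.37926605979266)) (np.float64(345.27653051727503), np.float64(288.3599108050655))
```

View pics/w10.png

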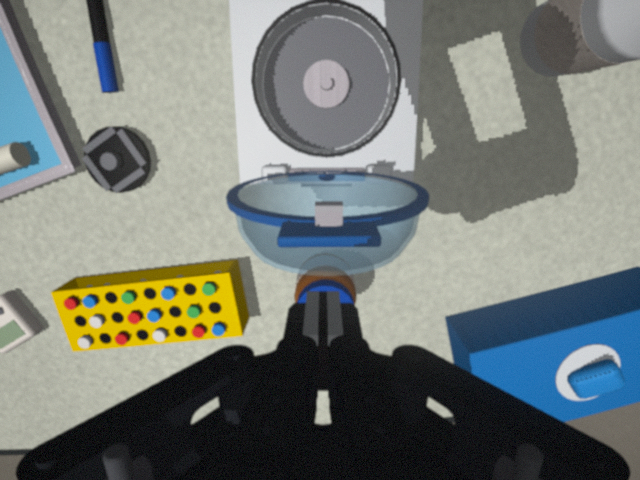

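The last picture shows the tab's outer edge at row 247, columns 278–381, within 5 px of prediction, with the fingers just behind it. I descend behind the tab and push along its arc.

>>> {"fn": "jog_arm", "kwargs": {
  "increments": [
    {"linear":[0,0,20],"delta_rot":[0,0,0],"fingers":1},
    {"linear":[0,0,38],"delta_rot":[0,0,0],"fingers":1},
    {"linear":[4,0,41],"delta_rot":[0,0,0],"fingers":1},
    {"linear":[10,0,41],"delta_rot":[0,0,0],"fingers":1},
    {"linear":[21,0,39.6],"delta_rot":[0,0,0],"fingers":1},
    {"linear":[34,0,38.5],"delta_rot":[0,0,0],"fingers":1},
    {"linear":[47,0,38.5],"delta_rot":[0,0,0],"fingers":1},
    {"linear":[47,0,38.5],"delta_rot":[0,0,0],"fingers":1}
  ]
}}

```text
clock: 24.4
tcp_pos: [624.4, 211.7, 201.2]
eef_rot: [0.001, 0.059, 0.998, 0.0]
contact_force: [1.4, -0.6, 0.7]
grip_width: 0.004
```

>>> {"fn": "jog_arm", "kwargs": {
  "increments": [
    {"linear":[13,0,1.4],"delta_rot":[0,0,0],"fingers":1},
    {"linear":[26,0,3.5],"delta_rot":[0,0,0],"fingers":1},
    {"linear":[39,0,7],"delta_rot":[0,0,0],"fingers":1},
    {"linear":[51.6,0,11.6],"delta_rot":[0,0,0],"fingers":1},
    {"linear":[64,0,17.5],"delta_rot":[0,0,0],"fingers":1},
    {"linear":[75.5,0,24.3],"delta_rot":[0,0,0],"fingers":1},
    {"linear":[87,0,32.2],"delta_rot":[0,0,0],"fingers":1},
    {"linear":[97.2,0,41.1],"delta_rot":[0,0,0],"fingers":1},
    {"linear":[107.5,0,51],"delta_rot":[0,0,0],"fingers":1},
    {"linear":[116,0,61.4],"delta_rot":[0,0,0],"fingers":1},
    {"linear":[124,0,73],"delta_rot":[0,0,0],"fingers":1},
    {"linear":[130.6,0,85.5],"delta_rot":[0,0,0],"fingers":1},
    {"linear":[135,0,96],"delta_rot":[0,0,0],"fingers":1},
    {"linear":[139.3,0,106.5],"delta_rot":[0,0,0],"fingers":1},
    {"linear":[139.3,0,106.5],"delta_rot":[0,0,0],"fingers":1}
  ]
}}

```text
clock: 26.28
tcp_pos: [485.8, 227.5, 92.2]
eef_rot: [-0.001, 0.059, 0.998, -0.0]
contact_force: [-0.1, 0.6, 2.0]
grip_width: -0.003
```

>>> {"fn": "jog_arm", "kwargs": {
  "increments": [
    {"linear":[2.5,0,9],"delta_rot":[0,0,0],"fingers":1},
    {"linear":[4.5,0,16.5],"delta_rot":[0,0,0],"fingers":1},
    {"linear":[6,0,23],"delta_rot":[0,0,0],"fingers":1},
    {"linear":[6.5,0,28],"delta_rot":[0,0,0],"fingers":1},
    {"linear":[6.7,0,31],"delta_rot":[0,0,0],"fingers":1},
    {"linear":[6.7,0,33],"delta_rot":[0,0,0],"fingers":1},
    {"linear":[6.7,0,34.5],"delta_rot":[0,0,0],"fingers":1},
    {"linear":[6.7,0,34.5],"delta_rot":[0,0,0],"fingers":1}
  ]
}}

```text
clock: 27.28
tcp_pos: [480.2, 228.5, 58.8]
eef_rot: [-0.0, 0.059, 0.998, -0.0]
contact_force: [-0.0, 0.1, 0.7]
grip_width: 0.002
```

>>> {"fn": "jog_arm", "kwargs": {
  "increments": [
    {"linear":[0,0,1.2],"delta_rot":[0,0,0],"fingers":1},
    {"linear":[0,0,2.4],"delta_rot":[0,0,0],"fingers":1},
    {"linear":[0,0,2.4],"delta_rot":[0,0,0],"fingers":1}
  ]
}}

```text
clock: 27.65
tcp_pos: [480.2, 228.6, 58.4]
eef_rot: [0.0, 0.059, 0.998, 0.0]
contact_force: [-4.5, -0.1, 9.4]
grip_width: -0.002
```

Hard stop: 9.4 N at TCP z 58.4, which matches a fully shut lid. I retreat straight up and check.

>>> {"fn": "jog_arm", "kwargs": {
  "increments": [
    {"linear":[1,0,-8],"delta_rot":[0,0,0],"fingers":1},
    {"linear":[4,0,-25],"delta_rot":[0,0,0],"fingers":1},
    {"linear":[20,0,-60],"delta_rot":[0,0,0],"fingers":1},
    {"linear":[60,0,-110],"delta_rot":[0,0,0],"fingers":1},
    {"linear":[110,0,-160],"delta_rot":[0,0,0],"fingers":1},
    {"linear":[150,0,-180],"delta_rot":[0,0,0],"fingers":1},
    {"linear":[150,0,-180],"delta_rot":[0,0,0],"fingers":1},
    {"linear":[150,0,-180],"delta_rot":[0,0,0],"fingers":1},
    {"linear":[150,0,-180],"delta_rot":[0,0,0],"fingers":1}
  ]
}}

```text
clock: 28.78
tcp_pos: [331.6, 245.6, 235.3]
eef_rot: [-0.001, 0.06, 0.998, -0.001]
contact_force: [-0.3, -0.5, 0.2]
grip_width: 0.001
```

```bash
python3 - <<'E'
from h import *
s=manip.state();print(s["clock"],s["tcp_pos"],s["contact_force"])
c=manip.read_camera("top");f=c["frame"];save("t9",f)
a=cv2.imread("pics/top0.png")[:,:,::-1]
d=cv2.absdiff(a,f).max(2)
for n,(x0,y0,x1,y1) in dict(lid=(180,218,246,302),rocker=(219,303,242,323),spare=(298,230,332,264),marker=(298,272,318,335),brush=(350,230,435,268),rack=(268,155,362,198),jar=(212,155,246,192),timer=(382,158,420,196),spray=(75,245,135,290),roll=(515,235,590,312)).items():
    r=d[y0:y1,x0:x1]; print(n,"changed frac",(r>35).mean().round(3))
b=f.astype(int);m=((b[...,2]>90)&(b[...,0]<75)&(b[...,2]-b[...,0]>60)).astype(np.uint8)
n,l,st,ce=cv2.connectedComponentsWithStats(m)
for i in range(1,n):
    if st[i,4]>120: print("blue",st[i],ce[i].round(1))
k=f[250:320,340:440];g=(k.min(2)>150).astype(np.uint8);n,l,st,ce=cv2.connectedComponentsWithStats(g)
for i in range(1,n):
    if 15<st[i,4]<400: u,v=ce[i]+(340,250);print("white",st[i],atz(c,u,v,62).round(1))
E
```

```text
28.775 [331.63354793 245.64617733 235.28523645] [-0.26861912 -0.54998788  0.17910725]
lid changed frac 0.0
rocker changed frac 0.037
spare changed frac 0.0
marker changed frac 0.0
brush changed frac 0.0
rack changed frac 0.0
jar changed frac 0.0
timer changed frac 0.0
spray changed frac 0.0
roll changed frac 0.0
blue [  59   89  110   63 4913] [112.7 119.8]
blue [  0 148  10  43 312] [  3.7 168.8]
blue [216 158  24  24 451] [227.5 169.5]
blue [197 226  47  75 435] [216.7 270.2]
blue [380 272  33  40 692] [396.4 292.3]
```

```bash
python3 - <<'E'
from h import *
c=manip.read_camera("top");f=c["frame"];a=cv2.imread("pics/top0.png")[:,:,::-1];d=cv2.absdiff(a,f).max(2)
print("tab",d[288:301,197:220].mean(),"bowl centre",d[250:270,200:222].mean(),"dome rim",d[225:235,190:235].mean(),"bench",d[350:380,100:140].mean())
print("tab mean rgb",a[290:299,199:217].mean((0,1)),f[290:299,199:217].mean((0,1)))
print("rotor",atz(c,396.4,292.3,40))
m=cv2.imread("pics/w6.png")
E
```

```text
tab 3.6053511705685617 bowl centre 14.102272727272727 dome rim 4.102222222222222 bench 59.12916666666667
tab mean rgb [15.7345679  50.75925926 91.95061728] [16.97530864 53.05555556 95.69135802]
rotor [ 501.29923288 -189.81058224   40.        ]
```

```bash
python3 -c "
from cell import manip
print(manip.state()['clock'],manip.sign_off())"
```

```text
the job is handed in; nothing more can be done
28.875 None
```

I carried out all five steps in order and handed the job in at 28.9 s of robot time. No verdict came back. I switched the machine off, opened the lid with the orange button, and moved the rotor to the tray pad. Then I shut the lid from behind along its arc.

**Last checks**
- **Lid:** the push ended on a hard stop (9.4 N). After the fingers retreated about 1 s, the tab and dome rim looked the same in the top view as at the start, so it is latched.
- **Rotor:** I measured the knob at (500.5, -181.5) mm just after release, within about 2 mm of where I put it down. The top view at the end still shows the rotor there. I judged it upright from the image alone.
- **Other items:** no change seen in the brush, spare rotor, marker, rack, jar, timer, spray bottle or paper roll.
- **Contact:** the robot is clear of everything, with wrist force readings within noise.

**What disagreed or is less certain**
- **Fingertips:** by touch on the button they sat about 15 mm behind the reported TCP, not 22 mm ahead as specified. My first press on the rocker therefore stopped in the air; I found the real height by feel and used it afterwards.
- **Rocker:** I know it is off only indirectly. A second press met a hard stop at once on a sloped surface, and its dot and bar had shifted. I did not measure its angle.

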